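# Push the lamp module home and lock its cam

### The job

On the microscope light source, push the lamp module along its rails by its blue tab until it has met its spring contacts, then take the yellow flat-blade driver from the stand and turn the slotted cam lock clockwise with it until the cam seats at its stop, feeling for the stop and not forcing it. Stand the driver back upright in a free hole of the stand, and leave everything else where it is.

Things in the scene. Friction and masses are not known exactly. Their poses are not given: they have to be found in the camera images.
- unit: Microscope light source, fixed to the bench: white metal case 240 x 190 x 75 mm (x, y, z). Origin at the centre of its underside; x points from the front panel (dial, green switch) to the black port block that stands at the back of the deck, z up. The deck is the case's top, 75 mm up; two steel guide rails run along x, 31 mm either side of the middle, 8 mm high.
- module (a joint): Travel of the lamp module along its rails in m, growing towards the port block (unit's +x). It starts at 0.004 to 0.020. It slides with 1 N of friction, meets the spring contacts at 0.0365 (2 N at first touch, rising by 0.7 N per mm), is home at 0.040 and blocked at 0.041. Let go, it rests at about 0.0365; only the cam draws it home and keeps it there. Do not push it with more than 22 N.
- module_tab (a point): Centre of the push tab's face that looks to the front (unit's -x), 115 mm above the bench. Lamp module: aluminium body 80 x 50 x 23 mm with black fins to 35 mm above the deck; at its front end stands the blue push tab, 10 mm thick, 44 mm wide, from 19 to 53 mm above the deck. An ear on its left side (unit's +y) is what the cam bears on. Axes as the unit's.
- cam (a joint): Turn of the cam lock in rad, growing clockwise seen from above: 0 to 0.25 at the start (open), 1.571 at its stop (seated). Turning takes 0.04 N m; from 0.9 rad it draws the module in, up to 0.09 N m, easing before the stop, so the first rise is not the stop. It stays where left. Blade against cam, both flanks and the press added up, must stay under 40 N (about 0.16 N m).
- cam_slot (a point): Centre of the slot's mouth, in the top face of the cam's round steel head (26 mm across, top 101 mm above the bench; a small red dot at the slot's +x end), on the upright axis of the cam. Its x axis runs along the slot, z up. The slot is 15 mm long, 4 mm wide and 6 mm deep, with closed ends and a black floor; at the stop it runs along the unit's x. The cam stands on the left (unit's +y) of the module, an eccentric brass disc under its head.
- driver_grip (a point): Centre of the handle of the flat-blade driver (the yellow one, 80 to 110 g). The handle is 28 mm wide along its x, 20 mm across flats along its y, 71 mm high; x and z as for driver_tip. A collar 30 mm across and 4 mm thick lies under the handle and rests on the stand; the driver starts in the stand within 0.3 rad of the stand's yaw, blade down.
- driver_tip (a point): Middle of the lower edge of the driver's blade, 94.5 mm below the handle's centre. The blade is 12 mm wide along the driver's x, 2.2 mm thick along its y, 14 mm high; above it a shaft 8 mm across up to the collar at 55 mm. z points from the tip to the handle. In the slot the blade has about 0.15 rad of play either way and the handle gives a little in the hand, so the hand must turn further than the cam. 15 mm above the bench in the stand.
- stand: Driver stand of grey sheet, fixed to the bench, 70 x 220 x 70 mm (x, y, z); origin at the centre of its underside. Its top plate, 10 mm thick, is 70 mm above the bench, with three square holes of 16 mm, at y = -75, 0 and 75 mm on its middle line. The yellow and the red driver start in two of them (0 and 75 mm, either way round); the hole at -75 mm is empty. Any hole not taken is free.
- cross_grip (a point): Centre of the handle of the red cross-tip driver, same shape as the yellow one, standing in the stand. Bystander: leave it.
- objective: Steel microscope objective, 28 mm across and 42 mm high, standing on the right (unit's -y) of the light source's deck; origin under its middle. Bystander.
- oil: Small amber bottle, 32 mm across, 65 mm high; origin under its middle. Bystander.
- dish: Clear dish, 90 mm across, 15 mm high; origin under its middle. Bystander.
- slidebox: Green slide box, 85 x 190 x 32 mm; origin under its middle. Bystander.
- marker: White marker pen with a blue cap, 130 mm long along its x, 16 mm thick; origin under its middle. Bystander.
Mind the look-alikes: they are no part of the job. Leave any turquoise or white look-alike of the part that bears driver_grip alone.

How it is judged:
On the way, in this order (a step that is already met when the one before it is completed fails the run):
1. the lamp module is pushed up to its spring contacts while the cam is still open (value of joint module above 0.0345 m and value of joint cam below 0.5 rad), for 0.2 s.
2. the cam is turned home to its stop and has drawn the module in (value of joint module above 0.039 m and value of joint cam above 1.5 rad), for 0.2 s.
At the end, for the whole second after the job is handed in: The cam is within 0.07 rad of its stop, the module within 1 mm of home, and the yellow driver stands upright (within 0.1 rad) in a hole of the stand, fully down (tip within 5 mm of its seated height) (all of step 2 and height (world z) of driver_tip below 0.02 m and angle between driver_tip's own z axis and vertical below 0.1 rad and x of driver_tip in the frame of stand between -0.012 and 0.012 m and y of driver_tip in the frame of stand between -0.09 and 0.09 m); the robot touches nothing.
It fails at once if the module is pushed harder than 22 N (contact force between the fingers and module above 22 N).
It fails at once if the cam is forced with the blade (contact force between driver and cam above 40 N).
It fails at once if the cam is worked with the fingers instead of the driver (contact force between the fingers and cam above 2 N).
It fails at once if a bystander is disturbed (distance of any of cross_grip, objective, oil, dish, slidebox, marker from where it was at the start of the episode above 0.015 m).
It also fails if it takes over 72 s, if anything falls off the work surface, if the arm or the gripper's body presses on something with over 40 N, if the wrist force passes 120 N, or if a joint passes its speed limit or range.

### The arm

A 6-joint arm with a two-finger parallel gripper is mounted at the origin on the work surface. World frame = base frame: x ahead of the robot, y to its left, z up, the work surface at z = 0. Lengths are in m, angles in rad, forces in N, time in s.
With the tool pointing down it reaches from about 0.35 to 0.775 m from the base axis. Payload 5.5 kg.
Tool frame: the origin (TCP) lies midway between the tips of the shut fingers; the grasp point (between the pads) lies grasp_offset behind it (grasp_offset is the distance from the TCP to the grasp point, in m); z points along the fingers, y is the line along which they close (so a half turn about z gives the same grasp; the last joint's range is limited). The gripper opens to 85 mm and grips with 20 to 120 N. Pads are 22 mm wide; open, the fingers measure 114 mm over their backs; the gripper's body (76 mm by 85 mm) begins 54 mm behind the grasp point. The pads swing forward as they close: fully open they stand 13 mm farther back than shut.
Start: joints at [1.108, 0.313, 0.046, 1.304, 0, 1.431], TCP at [0.182, 0.545, 0.231] pointing down, gripper open.
Joint ranges: [-2.76, 2.76], [-0.86, 1.69], [-1.03, 1.26], [-2.2, 2.34], [-1.47, 1.5], [-3.14, 3.14]. Speed limits (rad/s): [2.57, 2.57, 3.14, 3.14, 3.14, 3.14].

### API

Orientations are given as a unit quaternion [w, x, y, z].
In Python, from workcell import * gives the robot as it stands.
- The arm moves only by the tool step_arm, never from a script. Its argument "deltas" is a list of rows, each a list of 7 numbers: the shift along the world's x, y, z in mm, then the turn, a rotation vector about the world's x, y, z in degrees, then the gripper's target within -1 to 1 (fully open at 1, half-way at 0, shut at -1). A call has 1 to 5 rows; each row shifts and turns the commanded pose from where the row before left it; what a row does not reach is not made up. A row lasts 1/10 s, in which the tool goes at most 50 mm and 8.59 degrees, less where a joint would pass 70% of its speed; a pose out of reach is approached as far as the arm can. A call is refused whole if a number of a shift passes 50 or a number of a turn 8.59, either way. A call with a gripper value outside its range is refused whole. The fingers move at their own pace and stop on an object; "newtons" is the grip in N (left out, the last holds). Time passes only in rows, so rows that do not move let the fingers close. It gives the time, the measured TCP pose, the force, the opening and the grip force at its end, in the units of the state.
- get_state(): the state, without advancing time (a new reading comes with each control period).
- read_camera(name): name is "scene" or "top" or "wrist"; returns a dict with "image" (400x640x3 uint8, red, green, blue), "z_map" (400x640 float32, m along the optical axis (not along the pixel's ray), 0 where there is no reading), "K" (3x3 intrinsics, pixels), "dist_coeffs" ([k1, k2, p1, p2, k3] as OpenCV has them; the pictures are not rectified), "world_from_camera" (4x4, takes a point from camera to world coordinates). Camera axes: x right, y down, z forward; pixel columns grow to the right and rows downward; lengths in m; the calibration is good to about 2 mm. A picture is of the moment at which its call begins.
- hand_in(): hands the job in; it is judged then, once.
The state is a dict: "clock": time; "joint_pos": joint angles; "qvel": joint speeds; "tau": joint torques, N m; "tcp_pos": TCP position; "orientation": TCP orientation; "wrist_force": force on the tool from outside, world axes, zero at the start; "ft_torque": the same for the moment, N m; "finger_gap": finger opening in m; "grip_force": force on a finger pad.
Only numpy, scipy, OpenCV 4.12 (cv2) and the standard library are available. Lean on these libraries where they do the work, as an engineer would, in place of code of your own. Each camera call takes 0.05 s, during which the arm holds its last target. There are 200 camera calls.

## Working session

There is one attempt and no reset: what is moved stays moved. The work goes in short steps, Python scripts to look and compute and a tool call to move; the robot and the scene stay as the last step left them, time stands still between calls to the robot, and variables do not carry over. Pictures are saved under pics/ and viewed, at most 10 in all, crops included, and the job is handed in when it is done.

Besides the shell and the picture viewer there is one more tool, called after "Emit:" by a JSON object that holds its "fn" and its "kwargs". step_arm: Moves the arm, as the interface text tells. Its arguments: {"type":"object","properties":{"deltas":{"type":"array","items":{"type":"array","items":{"type":"number"}}},"newtons":{"type":"number"}},"required":["deltas"]}

```bash
mkdir -p pics; ls; python3 - <<'E'
from workcell import *
import cv2, numpy as np
s=get_state(); print(s)
for n in ("scene","top"):
    c=read_camera(n); cv2.imwrite(f"pics/{n}0.png",c["image"][:,:,::-1]); np.savez(f"{n}0.npz",**c)
    print(n,c["K"].tolist(),c["dist_coeffs"],np.round(c["world_from_camera"],3).tolist())
E
```

```text
pics
{'clock': 0.0, 'joint_pos': array([1.10836777e+00, 3.14042081e-01, 4.49705832e-02, 1.30359965e+00,
       2.64627480e-05, 1.43118248e+00]), 'qvel': array([-0.00082986, -0.00155563,  0.00080717,  0.00112643, -0.00025236,
        0.00011201]), 'tau': array([ 1.58084320e-03, -4.80624318e+01,  2.98530918e+01,  1.91488751e-02,
        2.43083036e-05,  1.61096096e-06]), 'tcp_pos': array([0.18218886, 0.54483152, 0.23038173]), 'orientation': array([-2.90574412e-04,  1.60707371e-01,  9.87001653e-01, -8.91335649e-04]), 'wrist_force': array([-0.21657285, -1.4704188 , -0.01491806]), 'ft_torque': array([-0.0118509 ,  0.04121434, -0.02295497]), 'grip_force': 0.0, 'finger_gap': 0.08552638023829458}
scene [[484.70671737540033, 0.0, 317.7710142610085], [0.0, 484.70671737540033, 201.7573715101034], [0.0, 0.0, 1.0]] [-0.04931666  0.          0.          0.          0.        ] [[-0.064, 0.814, -0.577, 1.32], [0.998, 0.058, -0.029, 0.103], [0.01, -0.577, -0.816, 1.166], [0.0, 0.0, 0.0, 1.0]]
top [[368.75983774379773, 0.0, 320.44553038224194], [0.0, 368.75983774379773, 197.5450379681533], [0.0, 0.0, 1.0]] [-0.05700957  0.          0.          0.          0.        ] [[0.025, -0.985, 0.169, 0.425], [-0.999, -0.029, -0.021, 0.077], [0.026, -0.169, -0.985, 1.067], [0.0, 0.0, 0.0, 1.0]]
```

View pics/scene0.png

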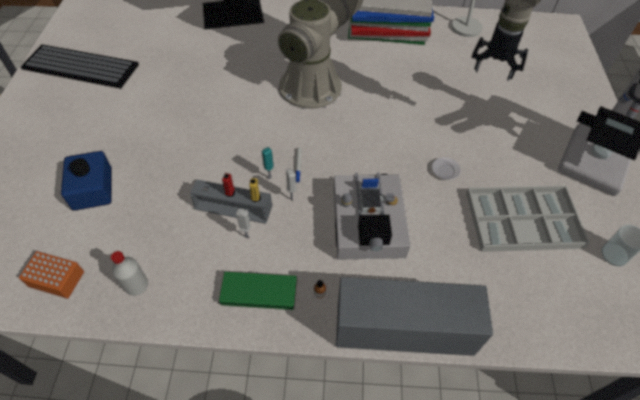

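View pics/top0.png

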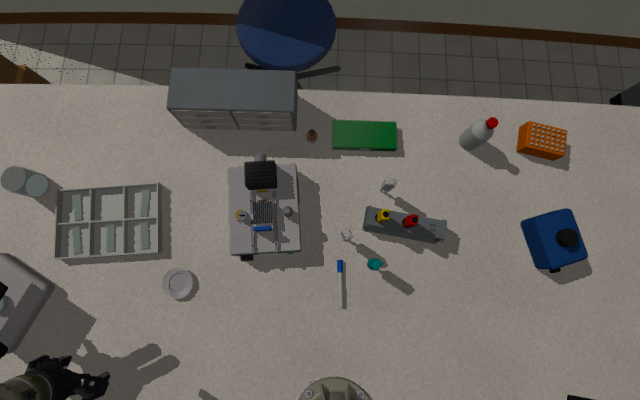

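The top view shows the light source at (264,210), with its blue tab at (262,229), a round cam head on the left at about (242,215) and the objective at (288,211). The stand is at (405,225), with the yellow driver at (383,215) and the red one at (411,220). Look-alikes are the turquoise driver at (375,264) and white ones at (388,185) and (347,235). The one meant is the yellow one in the stand.

```bash
cat > h.py <<'E'
import cv2, numpy as np
def ray(c,uv):
    p=cv2.undistortPoints(np.float64(uv).reshape(-1,1,2),c["K"],c["dist_coeffs"]).reshape(-1,2)
    W=c["world_from_camera"]; d=np.c_[p,np.ones(len(p))]@W[:3,:3].T
    return W[:3,3],d
def onplane(c,uv,z):
    o,d=ray(c,uv); return o+d*((z-o[2])/d[:,2])[:,None]
def cloud(c):
    h,w=c["z_map"].shape; v,u=np.mgrid[:h,:w]; o,d=ray(c,np.c_[u.ravel(),v.ravel()])
    return (o+d*c["z_map"].reshape(-1,1)).reshape(h,w,3)
def mask(c,lo,hi):
    return cv2.inRange(cv2.cvtColor(c["image"],cv2.COLOR_RGB2HSV),lo,hi)>0
def project(c,P):
    M=np.linalg.inv(c["world_from_camera"]); r,_=cv2.Rodrigues(M[:3,:3])
    return cv2.projectPoints(np.float64(P).reshape(-1,3),r,M[:3,3],c["K"],c["dist_coeffs"])[0].reshape(-1,2)
E
python3 - <<'E'
from h import *
C={n:dict(np.load(n+"0.npz")) for n in("top","scene")}
for n,c in C.items():
    P=cloud(c); 
    def box(name,lo,hi,zl,zh):
        m=(P[...,2]>zl)&(P[...,2]<zh)&(c["z_map"]>0)&(P[...,0]>lo[0])&(P[...,0]<hi[0])&(P[...,1]>lo[1])&(P[...,1]<hi[1])
        k,l,st,_=cv2.connectedComponentsWithStats(m.astype(np.uint8)); i=1+np.argmax(st[1:,4]); q=P[l==i]
        r=cv2.minAreaRect((q[:,:2]*1000).astype(np.float32)); print(n,name,st[i,4],np.round(cv2.boxPoints(r)).tolist(),np.round(r[0]),np.round(r[1]),round(r[2],1),"z",q[:,2].mean().round(4))
    box("deck",(.3,.05),(.8,.45),.068,.082); box("stand",(.3,-.4),(.75,0.05),.062,.076)
    for nm,lo,hi in(("yellow",(18,120,90),(34,255,255)),("red",(0,150,70),(6,255,255)),("blue",(100,150,60),(125,255,255))):
        m=mask(c,lo,hi)&(P[...,0]>.3)&(P[...,0]<.75)&(np.abs(P[...,1])<.42)&(P[...,2]>.06)
        k,l,st,ce=cv2.connectedComponentsWithStats(m.astype(np.uint8))
        for i in range(1,k):
            if st[i,4]>12: print(n,nm,st[i,4],ce[i].round(),P[l==i].mean(0).round(4),"max z",np.percentile(P[l==i][:,2],95).round(4))
c=C["top"]; s=C["scene"]
a=cv2.resize(c["image"][150:260,220:310],None,fx=4.4,fy=4.4,interpolation=2); b=cv2.resize(s["image"][140:260,180:420],None,fx=3.3,fy=3.3,interpolation=2)
cv2.imwrite("pics/crop1.png",cv2.convertScaleAbs(a,alpha=1.6)[:,:,::-1]); cv2.imwrite("pics/crop2.png",cv2.convertScaleAbs(b,alpha=1.5)[:,:,::-1])
E
```

```text
top deck 4242 [[432.0, 295.0], [450.0, 104.0], [691.0, 126.0], [673.0, 317.0]] [562. 210.] [242. 192.] 5.2 z 0.0755
top stand 1139 [[487.0, -287.0], [540.0, -297.0], [581.0, -80.0], [528.0, -70.0]] [ 534. -183.] [221.  54.] 79.4 z 0.0697
top yellow 78 [382. 214.] [ 0.547  -0.1033  0.1278] max z 0.1477
top yellow 24 [237. 213.] [0.5388 0.2671 0.1341] max z 0.0963
top red 93 [410. 220.] [ 0.5352 -0.1771  0.1244] max z 0.146
top blue 63 [262. 228.] [0.5041 0.2039 0.1286] max z 0.1315
scene deck 1512 [[441.0, 167.0], [454.0, 87.0], [697.0, 127.0], [684.0, 206.0]] [569. 147.] [246.  81.] 9.2 z 0.0763
scene stand 1042 [[487.0, -289.0], [542.0, -299.0], [582.0, -81.0], [527.0, -71.0]] [ 534. -185.] [221.  56.] 79.5 z 0.0706
scene yellow 126 [255. 190.] [ 0.555  -0.1065  0.1184] max z 0.1468
scene red 123 [228. 185.] [ 0.5416 -0.1806  0.1159] max z 0.1468
scene blue 94 [370. 183.] [0.5074 0.2024 0.1182] max z 0.1304
```

View pics/crop2.png

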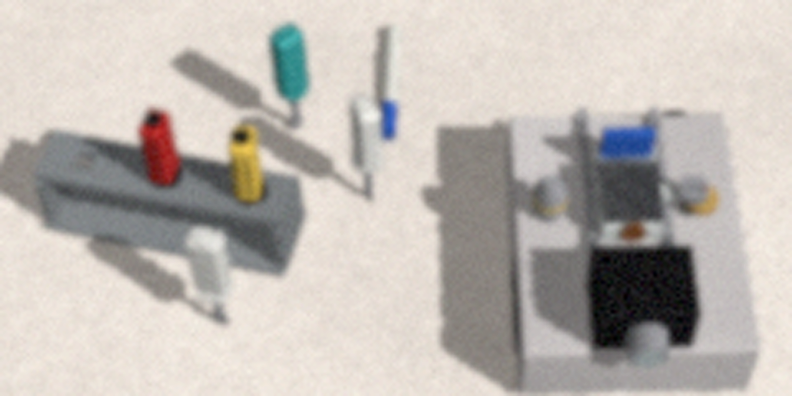

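The crop shows the yellow driver at the +y hole of the stand, the red one in the middle hole and the -y hole empty. The blue tab is at the front of the module and the cam, with its brass disc, is on the unit's left. I'm moving above the front of the tab with the gripper shut.

Emit:
{"fn": "step_arm", "kwargs": {"deltas": [[23,-29,0,0,0,2,-1],[23,-29,0,0,0,2,-1],[23,-29,0,0,0,2,-1],[23,-29,0,0,0,2,-1],[23,-29,0,0,0,2,-1]], "newtons": 40}}

```text
clock: 0.6
tcp_pos: [0.2979, 0.3989, 0.2309]
orientation: [-0.0, 0.073, 0.997, -0.0]
wrist_force: [0.6, 0.5, 0.0]
finger_gap: 0.0122
grip_force: 0.0
```

Emit:
{"fn": "step_arm", "kwargs": {"deltas": [[23,-29,0,0,0,2,-1],[23,-29,0,0,0,2,-1],[23,-29,0,0,0,2,-1],[23,-29,0,0,0,2,-1],[23,-29,0,0,0,2,-1]]}}

```text
clock: 1.1
tcp_pos: [0.4129, 0.2539, 0.231]
orientation: [-0.0, -0.014, 1.0, -0.0]
wrist_force: [0.6, -0.5, -0.3]
finger_gap: -0.0
grip_force: 0.0
```

Emit:
{"fn": "step_arm", "kwargs": {"deltas": [[23,-29,0,0,0,2,-1],[23,-29,0,0,0,2,-1],[0,0,0,0,0,0,-1],[0,0,0,0,0,0,-1]]}}

```text
clock: 1.5
tcp_pos: [0.4584, 0.1967, 0.2308]
orientation: [-0.001, -0.047, 0.999, 0.0]
wrist_force: [-0.9, -0.5, -0.8]
finger_gap: -0.0001
grip_force: 0.0
```

```bash
python3 - <<'E'
from workcell import *
import workcell
from h import *
s=get_state(); print({k:np.round(v,4) for k,v in s.items() if k in("clock","joint_pos","tcp_pos","orientation","wrist_force","finger_gap")}, [k for k in dir(workcell) if k[0]!="_"])
c=read_camera("wrist"); np.savez("w1.npz",**c); cv2.imwrite("pics/w1.png",cv2.convertScaleAbs(c["image"],alpha=1.5)[:,:,::-1]); print(np.round(c["world_from_camera"],3).tolist())
P=cloud(c)
for nm,lo,hi in(("blue",(100,150,50),(125,255,255)),):
    m=mask(c,lo,hi)&(P[...,2]>.08); k,l,st,ce=cv2.connectedComponentsWithStats(m.astype(np.uint8))
    for i in range(1,k):
        if st[i,4]>60:
            q=P[l==i]; print(nm,st[i],ce[i].round(),q.mean(0).round(4)); t=q[(q[:,2]>.124)]
            r=cv2.minAreaRect((t[:,:2]*1000).astype(np.float32)); print(r,np.round(cv2.boxPoints(r),1).tolist(),t[:,2].mean())
E
```

```text
{'clock': np.float64(1.5), 'joint_pos': array([ 2.4390e-01,  1.6690e-01, -1.4560e-01,  1.2597e+00,  5.0000e-04,
        1.5030e-01]), 'tcp_pos': array([0.4584, 0.1967, 0.2308]), 'orientation': array([-7.000e-04, -4.680e-02,  9.989e-01,  1.000e-04]), 'wrist_force': array([-0.8638, -0.5091, -0.7877]), 'finger_gap': np.float64(-0.0001)} ['MotionError', 'get_state', 'grasp_offset', 'hand_in', 'read_camera']
[[-0.093, 0.943, 0.319, 0.376], [0.996, 0.088, 0.03, 0.188], [-0.0, 0.32, -0.947, 0.374], [0.0, 0.0, 0.0, 1.0]]
blue [294 230  50  25 885] [319. 241.] [0.4992 0.2008 0.1215]
((442.10333251953125, 194.8137969970703), (132.90020751953125, 42.1014404296875), 5.61139440536499) [[373.8999938964844, 209.3000030517578], [378.0, 167.39999389648438], [510.29998779296875, 180.39999389648438], [506.20001220703125, 222.3000030517578]] 0.13071982548904956
```

View pics/w1.png

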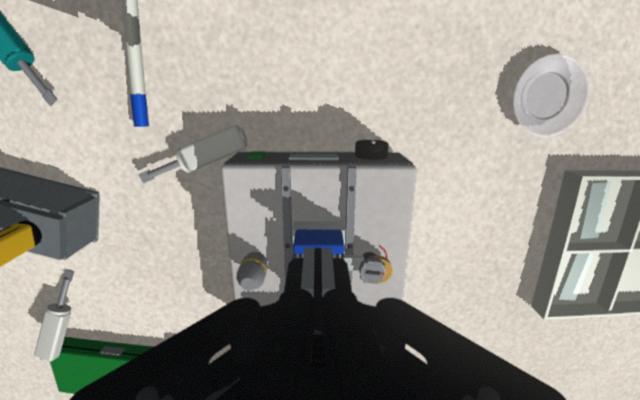

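The wrist view shows the blue tab at (319,241), the cam head with its slot at (373,269) to the right (unit +y), the red dot near its upper right, and the objective at (252,270).

```bash
python3 - <<'E'
from h import *
from workcell import grasp_offset; print(grasp_offset)
c=dict(np.load("w1.npz")); P=cloud(c)
m=mask(c,(100,150,50),(125,255,255)); m[:, :285]=0; m[:,355:]=0; m[:225]=0; m[260:]=0
for v in range(229,258,2):
    r=m[v]
    if r.sum()>5: print(v,np.nonzero(r)[0][[0,-1]],np.median(P[v][r],0).round(4),c["image"][v][r].mean(0).round())
cv2.imwrite("pics/camcrop.png",cv2.resize(cv2.convertScaleAbs(c["image"][235:300,335:410],alpha=1.4),None,fx=8,fy=8,interpolation=cv2.INTER_CUBIC)[:,:,::-1])
E
```

```text
0.0187
231 [297 339] [0.4984 0.2    0.1022] [18. 27. 51.]
233 [297 340] [0.4985 0.2005 0.1064] [18. 27. 51.]
235 [297 340] [0.4984 0.2027 0.1107] [18. 27. 51.]
237 [297 341] [0.4983 0.2013 0.1151] [18. 27. 51.]
239 [295 341] [0.4985 0.2    0.119 ] [18. 27. 51.]
241 [295 341] [0.4988 0.2    0.123 ] [17. 26. 51.]
243 [295 341] [0.499  0.2    0.1263] [17. 27. 54.]
245 [294 343] [0.4999 0.2005 0.128 ] [20. 39. 84.]
247 [294 343] [0.5016 0.2007 0.1284] [25. 46. 94.]
249 [294 343] [0.5031 0.2128 0.1283] [ 23.  48. 108.]
251 [294 343] [0.5046 0.213  0.1281] [ 23.  49. 109.]
253 [294 342] [0.5067 0.2128 0.128 ] [27. 47. 97.]
```

View pics/camcrop.png

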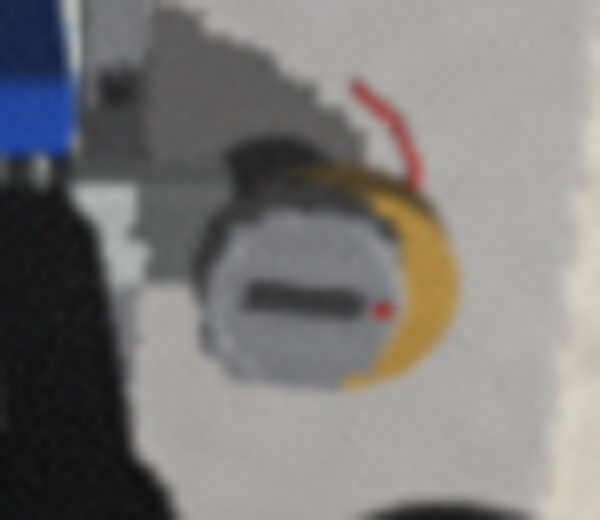

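```bash
python3 - <<'E'
from h import *
c=dict(np.load("w1.npz"))
px=np.array([[245,297],[365,303],[305,299],[383,311]])/8+[335,235]
p=onplane(c,px,.101); print(p.round(4)); d=p[1]-p[0]; print(np.degrees(np.arctan2(d[1],d[0])),np.linalg.norm(d)); d=p[3]-p[2];print(np.degrees(np.arctan2(d[1],d[0])))
E
```

```text
[[0.5386 0.2505 0.101 ]
 [0.5382 0.2652 0.101 ]
 [0.5383 0.2578 0.101 ]
 [0.5391 0.2676 0.101 ]]
91.75294950013635 0.014787464621558439
85.1048083597724
```

Emit:
{"fn": "step_arm", "kwargs": {"deltas": [[4,0,-43,0,0,0,-1],[4,1,-43,0,0,0,-1],[4,1,-42,0,0,0,-1],[4,1,0,0,0,0,-1],[0,0,0,0,0,0,-1]]}}

```text
clock: 2.05
tcp_pos: [0.4739, 0.2013, 0.1036]
orientation: [-0.001, -0.049, 0.999, -0.0]
wrist_force: [-0.2, 0.5, 0.1]
finger_gap: -0.0002
grip_force: 0.0
```

Emit:
{"fn": "step_arm", "kwargs": {"deltas": [[5,0.5,0,0,0,0,-1],[5,0.5,0,0,0,0,-1],[5,0.5,0,0,0,0,-1],[0,0,0,0,0,0,-1]]}}

```text
clock: 2.45
tcp_pos: [0.491, 0.202, 0.1045]
orientation: [0.001, -0.048, 0.999, 0.0]
wrist_force: [0.5, 0.6, 1.1]
finger_gap: 0.0002
grip_force: 0.0
```

Emit:
{"fn": "step_arm", "kwargs": {"deltas": [[3,0.3,0,0,0,0,-1],[3,0.3,0,0,0,0,-1],[3,0.3,0,0,0,0,-1],[0,0,0,0,0,0,-1]]}}

```text
clock: 2.85
tcp_pos: [0.4989, 0.2027, 0.1032]
orientation: [0.0, -0.048, 0.999, 0.0]
wrist_force: [0.4, -0.3, -1.0]
finger_gap: -0.0002
grip_force: 0.0
```

Emit:
{"fn": "step_arm", "kwargs": {"deltas": [[2,0.2,0,0,0,0,-1],[2,0.2,0,0,0,0,-1],[0,0,0,0,0,0,-1]]}}

```text
clock: 3.15
tcp_pos: [0.5027, 0.2031, 0.1032]
orientation: [0.0, -0.048, 0.999, 0.0]
wrist_force: [-0.4, 0.3, 1.0]
finger_gap: -0.0002
grip_force: 0.1
```

```bash
python3 - <<'E'
from workcell import *
from h import *
c=read_camera("wrist"); P=cloud(c); s=get_state(); print(s["tcp_pos"].round(4),s["wrist_force"].round(2))
m=mask(c,(100,150,30),(125,255,255))&(P[...,2]>.11)&(P[...,0]>.45)
q=P[m]; print(m.sum(), q.mean(0).round(4)); f=q[q[:,2]<.125]; t=q[q[:,2]>.1265]; print(len(f),np.median(f,0).round(4) if len(f) else 0, np.percentile(t,[2,50,98],axis=0).round(4) if len(t) else 0)
E
```

```text
[0.5027 0.2032 0.1033] [-0.09 -0.72 -0.97]
166 [0.5135 0.1899 0.1166]
155 [0.5154 0.1834 0.1143] [[0.4898 0.1842 0.1307]
 [0.4926 0.188  0.1449]
 [0.4974 0.215  0.149 ]]
```

Emit:
{"fn": "step_arm", "kwargs": {"deltas": [[2,0.2,0,0,0,0,-1],[0,0,0,0,0,0,-1]]}}

```text
clock: 3.4
tcp_pos: [0.5046, 0.2034, 0.1033]
orientation: [0.0, -0.048, 0.999, 0.0]
wrist_force: [-0.7, 0.2, 0.3]
finger_gap: -0.0
grip_force: 0.1
```

Emit:
{"fn": "step_arm", "kwargs": {"deltas": [[2,0.2,0,0,0,0,-1],[0,0,0,0,0,0,-1]]}}

```text
clock: 3.6
tcp_pos: [0.5067, 0.2036, 0.1033]
orientation: [0.0, -0.048, 0.999, 0.0]
wrist_force: [0.1, -1.1, -0.5]
finger_gap: 0.0
grip_force: 0.1
```

Emit:
{"fn": "step_arm", "kwargs": {"deltas": [[2,0.2,0,0,0,0,-1],[0,0,0,0,0,0,-1]]}}

```text
clock: 3.8
tcp_pos: [0.5087, 0.2038, 0.1033]
orientation: [0.0, -0.048, 0.999, 0.0]
wrist_force: [-0.0, 0.3, -0.3]
finger_gap: -0.0
grip_force: 0.1
```

Emit:
{"fn": "step_arm", "kwargs": {"deltas": [[1.5,0.1,0,0,0,0,-1],[0,0,0,0,0,0,-1]]}}

```text
clock: 4.0
tcp_pos: [0.5101, 0.2039, 0.1033]
orientation: [0.0, -0.048, 0.999, 0.0]
wrist_force: [-0.0, -0.1, -0.3]
finger_gap: 0.0004
grip_force: 0.2
```

Emit:
{"fn": "step_arm", "kwargs": {"deltas": [[1.5,0.1,0,0,0,0,-1],[0,0,0,0,0,0,-1]]}}

```text
clock: 4.2
tcp_pos: [0.5116, 0.204, 0.1033]
orientation: [0.0, -0.048, 0.999, 0.0]
wrist_force: [-0.4, -0.6, -0.2]
finger_gap: 0.0002
grip_force: 0.2
```

Emit:
{"fn": "step_arm", "kwargs": {"deltas": [[1.5,0.2,0,0,0,0,-1],[0,0,0,0,0,0,-1]]}}

```text
clock: 4.4
tcp_pos: [0.5132, 0.2042, 0.1034]
orientation: [0.0, -0.048, 0.999, 0.0]
wrist_force: [-0.0, -0.4, 1.1]
finger_gap: -0.0
grip_force: 0.2
```

Emit:
{"fn": "step_arm", "kwargs": {"deltas": [[1.5,0.1,0,0,0,0,-1],[0,0,0,0,0,0,-1]]}}

```text
clock: 4.6
tcp_pos: [0.5147, 0.2043, 0.1034]
orientation: [0.0, -0.048, 0.999, 0.0]
wrist_force: [-0.7, 0.2, -0.9]
finger_gap: -0.0002
grip_force: 0.2
```

Emit:
{"fn": "step_arm", "kwargs": {"deltas": [[1.5,0.1,0,0,0,0,-1],[0,0,0,0,0,0,-1]]}}

```text
clock: 4.8
tcp_pos: [0.516, 0.2044, 0.1033]
orientation: [-0.0, -0.048, 0.999, 0.0]
wrist_force: [-1.4, 0.1, 0.2]
finger_gap: -0.0
grip_force: 0.6
```

```bash
python3 - <<'E'
from workcell import *
from h import *
c=read_camera("wrist"); P=cloud(c); 
F=[]
for i in range(6):
    read_camera("wrist"); F.append(get_state()["wrist_force"])
print(get_state()["tcp_pos"].round(4),np.mean(F,0).round(2))
m=mask(c,(100,150,30),(125,255,255))&(P[...,2]>.11)&(P[...,2]<.125)&(P[...,0]>.5)
q=P[m];print(len(q),np.median(q,0).round(4))
E
```

```text
[0.5159 0.2044 0.1033] [-1.37  0.47  0.63]
153 [0.5286 0.1846 0.1146]
```

Emit:
{"fn": "step_arm", "kwargs": {"deltas": [[1.2,0.1,0,0,0,0,-1],[0,0,0,0,0,0,-1],[0,0,0,0,0,0,-1]]}}

```text
clock: 5.45
tcp_pos: [0.5167, 0.2044, 0.1033]
orientation: [-0.0, -0.048, 0.999, 0.0]
wrist_force: [-3.2, 0.4, 2.6]
finger_gap: 0.0
grip_force: 1.9
```

Emit:
{"fn": "step_arm", "kwargs": {"deltas": [[1.2,0.1,0,0,0,0,-1],[0,0,0,0,0,0,-1],[0,0,0,0,0,0,-1]]}}

```text
clock: 5.75
tcp_pos: [0.5181, 0.2046, 0.1033]
orientation: [-0.0, -0.048, 0.999, 0.0]
wrist_force: [-5.0, 1.0, 3.8]
finger_gap: -0.0002
grip_force: 2.3
```

```bash
python3 - <<'E'
from workcell import *
from h import *
F=[]
for i in range(4):
    c=read_camera("wrist"); F.append(get_state()["wrist_force"])
print(get_state()["tcp_pos"].round(4),np.mean(F,0).round(2))
P=cloud(c); m=mask(c,(100,150,30),(125,255,255))&(P[...,2]>.11)&(P[...,2]<.125)&(P[...,0]>.5)
q=P[m];print(len(q),np.median(q,0).round(4))
E
```

```text
[0.5181 0.2045 0.1033] [-4.75  0.25  2.97]
155 [0.5308 0.1848 0.1145]
```

The springs have been met, with about 4.8 N on the wrist and step 1 held. I'm backing off and looking at the cam from above.

Emit:
{"fn": "step_arm", "kwargs": {"deltas": [[-10,-1,0,0,0,0,-1],[-5,0,20,0,0,0,-1],[0,0,38,0,0,0,-1],[8,20,38,0,0,0,-1],[30,40,0,0,0,0,-1]]}}

```text
clock: 6.45
tcp_pos: [0.5437, 0.2632, 0.2066]
orientation: [0.005, -0.047, 0.999, 0.001]
wrist_force: [2.1, -0.3, 1.2]
finger_gap: 0.0
grip_force: 0.0
```

Emit:
{"fn": "step_arm", "kwargs": {"deltas": [[0,0,0,0,0,0,-1],[0,0,0,0,0,0,-1],[0,0,0,0,0,0,-1]]}}

```text
clock: 6.75
tcp_pos: [0.5408, 0.263, 0.1988]
orientation: [-0.0, -0.048, 0.999, -0.0]
wrist_force: [-0.2, -0.2, -0.8]
finger_gap: 0.0001
grip_force: 0.0
```

```bash
cat > slot.py <<'E'
from workcell import *
from h import *
def slot(c,near,rad=.0115):
    """dark slot inside the head's disc, on plane z=.101"""
    u,v=project(c,[*near,.101])[0]; h,w=c["z_map"].shape
    vv,uu=np.mgrid[max(0,int(v)-60):min(h,int(v)+60),max(0,int(u)-60):min(w,int(u)+60)]
    uv=np.c_[uu.ravel(),vv.ravel()]; p=onplane(c,uv,.101)
    g=c["image"].astype(float).mean(2)[uv[:,1],uv[:,0]]
    k=np.linalg.norm(p[:,:2]-near,axis=1)<rad
    th=0.5*(np.percentile(g[k],5)+np.percentile(g[k],80)); d=p[k&(g<th)][:,:2]
    r=cv2.minAreaRect((d*1000).astype(np.float32)); cc=d.mean(0)
    e,V=np.linalg.eigh(np.cov((d-cc).T)); a=np.degrees(np.arctan2(V[1,1],V[0,1]))%180
    return cc,a,r,len(d)
E
python3 - <<'E'
from slot import *
c=read_camera("wrist"); np.savez("w2.npz",**c); s=get_state(); print(s["clock"],s["tcp_pos"].round(4))
n=np.array([.5385,.258])
for _ in range(3): n,a,r,k=slot(c,n); print(n.round(4),a.round(1),r,k)
u,v=project(c,[*n,.101])[0].astype(int); print(u,v)
cv2.imwrite("pics/cam2.png",cv2.resize(cv2.convertScaleAbs(c["image"][max(0,v-50):v+50,u-75:u+75],alpha=1.4),None,fx=5,fy=5,interpolation=2)[:,:,::-1])
P=cloud(c); m=mask(c,(100,150,50),(125,255,255))&(P[...,2]>.1)&(P[...,0]>.45); q=P[m]; print("tab",len(q),q.mean(0).round(4))
E
```

```text
6.8 [0.5407 0.2628 0.199 ]
[0.5378 0.2574] 87.8 ((537.8084716796875, 258.62994384765625), (16.827117919921875, 3.94543719291687), 88.78756713867188) 89
[0.5378 0.2574] 87.8 ((537.8084716796875, 258.62994384765625), (16.827117919921875, 3.94543719291687), 88.78756713867188) 89
[0.5378 0.2574] 87.8 ((537.8084716796875, 258.62994384765625), (16.827117919921875, 3.94543719291687), 88.78756713867188) 89
311 196
tab 1350 [0.5278 0.2051 0.1243]
```

View pics/cam2.png

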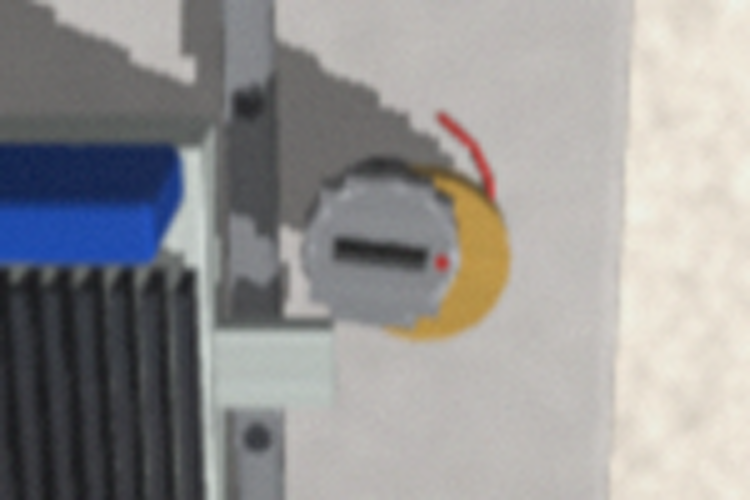

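The crop shows the slot at picture centre, running nearly along unit y with the red dot at its right end, so the cam is still open. Now over to the stand.

Emit:
{"fn": "step_arm", "kwargs": {"deltas": [[0,0,50,0,0,0,0],[3,-40,0,0,0,-2,0],[3,-45,0,0,0,-2,0],[3,-45,0,0,0,-2,0],[3,-45,0,0,0,-2,0]]}}

```text
clock: 7.3
tcp_pos: [0.5524, 0.0864, 0.2497]
orientation: [0.0, 0.023, 1.0, -0.0]
wrist_force: [0.8, -0.8, -0.1]
finger_gap: 0.043
grip_force: 0.0
```

Emit:
{"fn": "step_arm", "kwargs": {"deltas": [[3,-45,0,0,0,-2,0],[3,-45,0,0,0,-2,0],[2,-45,0,0,0,-2,0],[0,-45,0,0,0,-2,0],[0,-13,0,0,0,0,0]]}}

```text
clock: 7.8
tcp_pos: [0.5603, -0.109, 0.2493]
orientation: [0.0, 0.095, 0.996, -0.001]
wrist_force: [-0.6, 0.8, -0.5]
finger_gap: 0.0429
grip_force: 0.0
```

Emit:
{"fn": "step_arm", "kwargs": {"deltas": [[0,0,0,0,0,0,0],[0,0,0,0,0,0,0],[0,0,0,0,0,0,0]]}}

```text
clock: 8.1
tcp_pos: [0.561, -0.103, 0.2495]
orientation: [-0.0, 0.091, 0.996, 0.0]
wrist_force: [-0.2, -0.9, 0.8]
finger_gap: 0.0428
grip_force: 0.0
```

```bash
python3 - <<'E'
from workcell import *
from h import *
c=read_camera("wrist"); np.savez("w3.npz",**c); s=get_state(); print(s["clock"],s["tcp_pos"].round(4),s["orientation"].round(3),s["finger_gap"])
P=cloud(c)
for nm,lo,hi in(("yellow",(18,120,60),(34,255,255)),("red",(0,150,50),(6,255,255))):
    m=mask(c,lo,hi)&(P[...,2]>.07); k,l,st,ce=cv2.connectedComponentsWithStats(m.astype(np.uint8))
    for i in range(1,k):
        if st[i,4]>60:
            q=P[l==i]; t=q[q[:,2]>.142]; print(nm,st[i],ce[i].round(),q[:,2].max().round(4),len(t))
            r=cv2.minAreaRect((t[:,:2]*1000).astype(np.float32)); print(np.round(r[0],1),np.round(r[1],1),round(r[2],1))
m=(P[...,2]>.064)&(P[...,2]<.075)&(P[...,1]<0.02)&(P[...,0]<.62)&(P[...,0]>.45); q=P[m]; r=cv2.minAreaRect((q[:,:2]*1000).astype(np.float32)); print("stand",r)
cv2.imwrite("pics/w3.png",cv2.convertScaleAbs(c["image"],alpha=1.5)[:,:,::-1])
E
```

```text
8.15 [ 0.5612 -0.1029  0.2495] [0.    0.09  0.996 0.   ] 0.04254614996550727
yellow [553 113  17  27  70] [558. 124.] 0.0982 0
[0. 0.] [0. 0.] 0.0
yellow [290 150  28  48 817] [305. 172.] 0.3925 494
[ 518.4 -107.3] [21.6 83.5] 79.3
red [ 200  152   43   47 1131] [223. 174.] 0.3925 441
[ 504.9 -146.9] [ 27.7 123.7] 36.3
stand ((534.279296875, -187.3513946533203), (220.61761474609375, 53.02348327636719), 79.93274688720703)
```

View pics/w3.png

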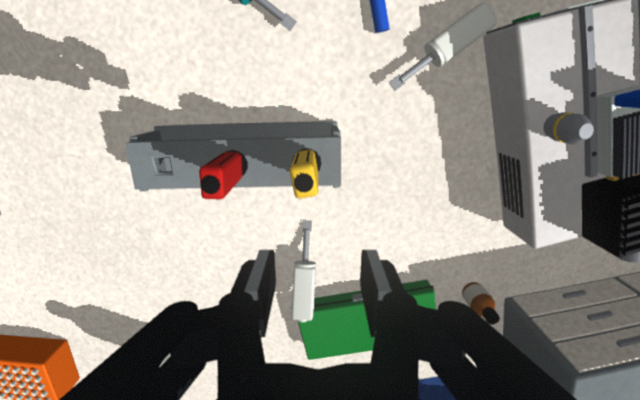

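The wrist view shows the stand with the free hole at (163,165), the red driver at (222,174) and the yellow one at (305,172), its black cap at (304,183). The white driver at (305,270) lies on the bench and is left alone. Next is an enlarged crop to confirm and find the yaw.

```bash
python3 - <<'E'
from h import *
c=dict(np.load("w3.npz")); P=cloud(c)
m=(P[...,2]>.139)&(P[...,2]<.152); m[:, :280]=0; m[:,330:]=0; m[:140]=0; m[210:]=0
q=P[m]; print(len(q),q.mean(0).round(4),np.percentile(q[:,2],[5,50,95]))
v,u=np.nonzero(m); p=onplane(c,np.c_[u,v],.145)
r=cv2.minAreaRect((p[:,:2]*1000).astype(np.float32)); print(r,p.mean(0).round(4))
e,V=np.linalg.eigh(np.cov(p[:,:2].T)); print(np.degrees(np.arctan2(V[1],V[0])),np.sqrt(e)*1e3)
v,u=np.mgrid[145:172,115:190] if 0 else np.mgrid[155:175,150:177]
uv=np.c_[u.ravel(),v.ravel()]; zz=P[uv[:,1],uv[:,0],2]; h=onplane(c,uv,.07)[zz<.055]; print("hole",len(h),h.mean(0).round(4) if len(h) else 0)
cv2.imwrite("pics/y.png",cv2.resize(cv2.convertScaleAbs(c["image"][140:210,270:340],alpha=1.6),None,fx=8,fy=8,interpolation=2)[:,:,::-1])
E
```

```text
810 [ 0.5444 -0.1121  0.1452] [0.1415065  0.14522145 0.14796585]
((544.5321655273438, -112.15780639648438), (19.74829864501953, 28.137849807739258), 89.44731903076172) [ 0.5445 -0.1121  0.145 ]
[-91.29235737 178.70764263] [5.5718239  7.86781896]
hole 149 [ 0.5211 -0.2579  0.07  ]
```

View pics/y.png

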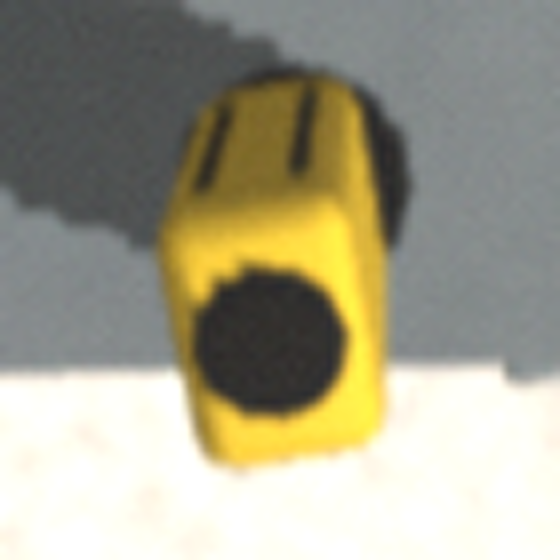

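This is the yellow driver: yellow body with a black cap, standing in the stand, top centre at (0.545, -0.112), yaw about -1°. Grasping it.

Emit:
{"fn": "step_arm", "kwargs": {"deltas": [[-5,-3,0,0,0,3.1,0],[-5,-3,0,0,0,3.1,0],[-5,-3,0,0,0,3.1,0],[0,0,-40,0,0,0,0],[0,0,-40,0,0,0,0]]}}

```text
clock: 8.65
tcp_pos: [0.5477, -0.1124, 0.1701]
orientation: [0.002, 0.009, 1.0, -0.001]
wrist_force: [-0.1, 0.9, 0.1]
finger_gap: 0.0428
grip_force: 0.0
```

Emit:
{"fn": "step_arm", "kwargs": {"deltas": [[0,0,-40,0,0,0,0],[0,0,-39,0,0,0,0],[0,0,0,0,0,0,0],[0,0,0,0,0,0,0]]}}

```text
clock: 9.05
tcp_pos: [0.5461, -0.1123, 0.0906]
orientation: [-0.001, 0.01, 1.0, 0.0]
wrist_force: [0.5, -0.6, 0.6]
finger_gap: 0.0423
grip_force: 0.0
```

Emit:
{"fn": "step_arm", "kwargs": {"deltas": [[0,0,0,0,0,0,-1],[0,0,0,0,0,0,-1],[0,0,0,0,0,0,-1],[0,0,0,0,0,0,-1],[0,0,0,0,0,0,-1]], "newtons": 80}}

```text
clock: 9.55
tcp_pos: [0.5484, -0.1139, 0.0931]
orientation: [0.003, 0.01, 1.0, -0.001]
wrist_force: [0.4, 2.1, 7.2]
finger_gap: 0.0192
grip_force: 78.4
```

Emit:
{"fn": "step_arm", "kwargs": {"deltas": [[0,0,15,0,0,0,-1],[0,0,25,0,0,0,-1],[0,0,40,0,0,0,-1],[0,0,40,0,0,0,-1],[0,0,40,0,0,0,-1]]}}

```text
clock: 10.05
tcp_pos: [0.5462, -0.1135, 0.2528]
orientation: [0.001, 0.011, 1.0, -0.0]
wrist_force: [1.3, 0.2, -1.1]
finger_gap: 0.019
grip_force: 95.1
```

Emit:
{"fn": "step_arm", "kwargs": {"deltas": [[0,0,20,0,0,0,-1],[0,0,0,0,0,0,-1],[0,0,0,0,0,0,-1]]}}

```text
clock: 10.35
tcp_pos: [0.5464, -0.1136, 0.2705]
orientation: [0.001, 0.011, 1.0, -0.0]
wrist_force: [0.5, -0.1, -1.8]
finger_gap: 0.019
grip_force: 95.2
```

```bash
python3 - <<'E'
from workcell import *
from h import *
s=get_state(); print(s["clock"],s["tcp_pos"].round(4),s["orientation"].round(4),s["finger_gap"],s["joint_pos"].round(3),s["wrist_force"].round(2))
for n in("wrist","scene"):
    c=read_camera(n); np.savez(n[0]+"4.npz",**c); print(project(c,s["tcp_pos"]-[0,0,.076]))
    if n=="wrist": cv2.imwrite("pics/w4.png",cv2.convertScaleAbs(c["image"],alpha=1.5)[:,:,::-1])
E
```

```text
10.35 [ 0.5464 -0.1136  0.2705] [ 5.000e-04  1.050e-02  9.999e-01 -2.000e-04] 0.0189524982658255 [-0.349  0.272  0.085  1.383  0.    -0.328] [ 0.48 -0.12 -1.84]
[[318.73937151 209.83031206]]
[[249.44405527 169.7751302 ]]
```

View pics/w4.png

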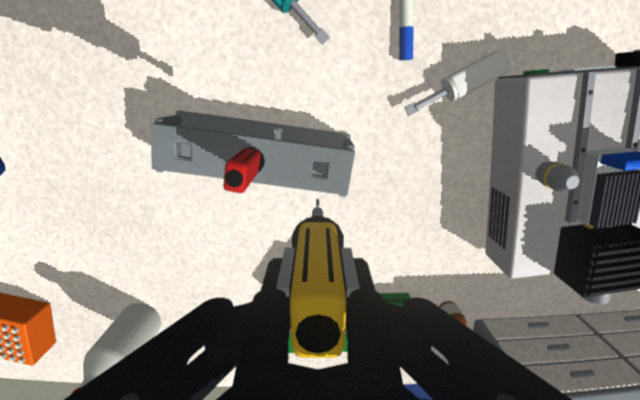

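The driver is held straight, with its tip at (317,200) in the picture. Carrying it above the cam and turning 89° CCW.

Emit:
{"fn": "step_arm", "kwargs": {"deltas": [[0,34,0,0,0,8.1,-1],[-1,34,0,0,0,8.1,-1],[0,34,0,0,0,8.1,-1],[-1,34,0,0,0,8.1,-1],[-1,34,0,0,0,8.1,-1]]}}

```text
clock: 10.95
tcp_pos: [0.5422, 0.0578, 0.2684]
orientation: [-0.002, -0.339, 0.941, 0.001]
wrist_force: [-0.1, 0.2, -1.2]
finger_gap: 0.0189
grip_force: 95.2
```

Emit:
{"fn": "step_arm", "kwargs": {"deltas": [[-1,34,0,0,0,8.1,-1],[-1,34,0,0,0,8.1,-1],[-1,34,0,0,0,8.1,-1],[-1,34,0,0,0,8.1,-1],[-1,34,0,0,0,8.1,-1]]}}

```text
clock: 11.45
tcp_pos: [0.5372, 0.2277, 0.2683]
orientation: [-0.002, -0.644, 0.765, 0.001]
wrist_force: [0.0, -0.1, -1.5]
finger_gap: 0.0191
grip_force: 95.2
```

Emit:
{"fn": "step_arm", "kwargs": {"deltas": [[0,31,0,0,0,8.1,-1],[0,0,-20,0,0,0,-1],[0,0,-20,0,0,0,-1],[0,0,-20,0,0,0,-1],[0,0,0,0,0,0,-1]]}}

```text
clock: 11.95
tcp_pos: [0.5355, 0.2568, 0.2054]
orientation: [-0.004, -0.694, 0.72, 0.002]
wrist_force: [-0.1, 0.4, -1.1]
finger_gap: 0.0191
grip_force: 95.2
```

```bash
python3 - <<'E'
from slot import *
s=get_state(); print(s["clock"],s["tcp_pos"].round(4),s["orientation"].round(4),s["finger_gap"],s["joint_pos"].round(3),s["wrist_force"].round(2))
c=read_camera("wrist"); np.savez("w5.npz",**c)
u,v=project(c,[.538,.2575,.101])[0].astype(int); print("slot px",u,v,"tip px",project(c,s["tcp_pos"]-[0,0,.077]))
im=c["image"][max(0,v-75):v+75,u-100:u+100]; print(max(0,v-75),u-100)
cv2.imwrite("pics/w5.png",cv2.resize(cv2.convertScaleAbs(im,alpha=1.5),None,fx=4,fy=4,interpolation=2)[:,:,::-1])
E
```

```text
11.95 [0.5355 0.2568 0.2054] [-0.0041 -0.6942  0.7198  0.002 ] 0.019106974680453265 [ 0.312  0.366  0.057  1.271 -0.    -1.222] [-0.08  0.41 -1.07]
slot px 313 199 tip px [[316.60375237 210.79266992]]
124 213
```

View pics/w5.png

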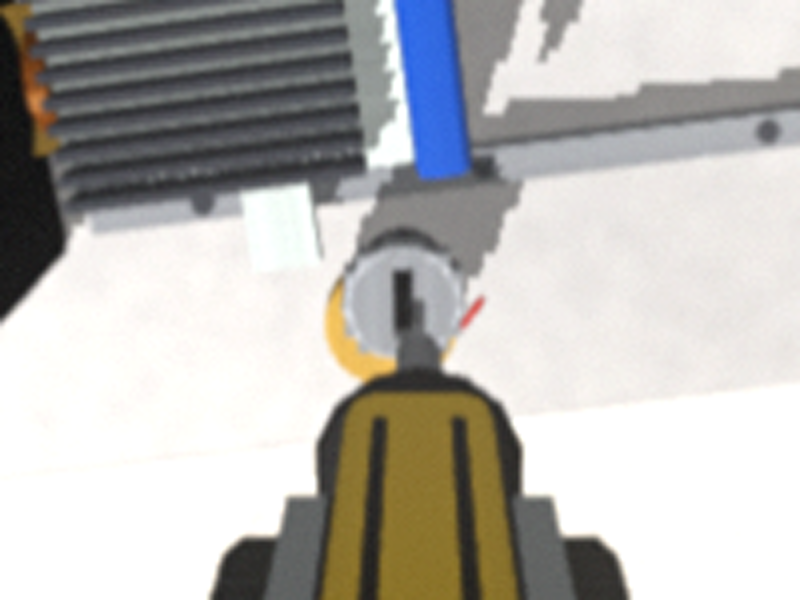

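```bash
python3 - <<'E'
from slot import *
c=dict(np.load("w5.npz")); P=cloud(c)
f=lambda x,y:(x/4+213,y/4+124)
print("tip",onplane(c,[f(418,300)],.127).round(4), "depth pts",[P[int(y/4+124),int(x/4+213)].round(4).tolist() for x,y in((418,304),(418,312),(418,330),(418,345))])
print("slot top end",onplane(c,[f(402,270),f(402,300),f(403,330)],.101).round(4),"disc",onplane(c,[f(405,297)],.101).round(4))
print(slot(c,np.array([.5375,.2575])))
E
```

```text
tip [[0.5345 0.2482 0.127 ]] depth pts [[0.5348, 0.2473, 0.1317], [0.5349, 0.2473, 0.1361], [0.5349, 0.2484, 0.1413], [0.535, 0.2492, 0.147]]
slot top end [[0.5376 0.2504 0.101 ]
 [0.5378 0.2568 0.101 ]
 [0.5379 0.2633 0.101 ]] disc [[0.5372 0.2562 0.101 ]]
(array([0.53692819, 0.26030532]), np.float64(100.24041516052658), ((537.2606201171875, 259.5765075683594), (6.811007499694824, 18.536087036132812), 13.761207580566406), 147)
```

Emit:
{"fn": "step_arm", "kwargs": {"deltas": [[2.8,4.4,0,0,0,0,-1],[0,0,-10,0,0,0,-1],[0,0,-10,0,0,0,-1],[0,0,0,0,0,0,-1],[0,0,0,0,0,0,-1]]}}

```text
clock: 12.5
tcp_pos: [0.5408, 0.2618, 0.19]
orientation: [-0.0, -0.694, 0.72, 0.0]
wrist_force: [0.1, -0.9, -0.8]
finger_gap: 0.019
grip_force: 95.2
```

```bash
python3 - <<'E'
from slot import *
s=get_state(); print(s["clock"],s["tcp_pos"].round(4),s["orientation"].round(4),s["wrist_force"].round(2))
c=read_camera("wrist"); np.savez("w6.npz",**c)
u,v=project(c,[.538,.2575,.101])[0].astype(int); print(u-40,max(0,v-30))
im=c["image"][max(0,v-30):v+30,u-40:u+40]
cv2.imwrite("pics/w6.png",cv2.resize(cv2.convertScaleAbs(im,alpha=1.5),None,fx=10,fy=10,interpolation=2)[:,:,::-1])
E
```

```text
12.5 [0.5408 0.2618 0.19  ] [-4.00e-04 -6.94e-01  7.20e-01  2.00e-04] [ 0.13 -0.85 -0.83]
280 169
```

View pics/w6.png

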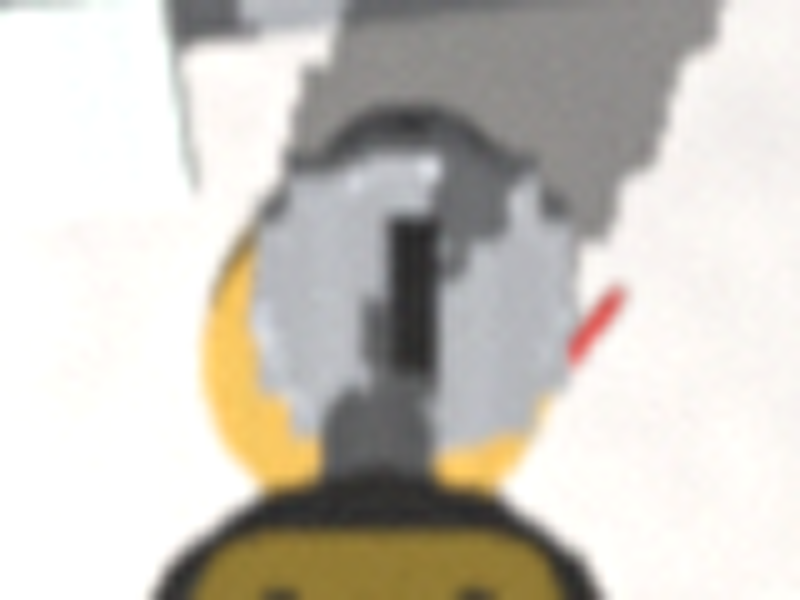

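```bash
python3 - <<'E'
from slot import *
c=dict(np.load("w6.npz")); P=cloud(c)
f=lambda x,y:(x/10-.0+280,y/10+169)
for x,y in((375,305),(375,315),(375,330),(375,350),(375,375),(378,420),(378,440)): print(x,y,P[int(y/10+169),int(x/10+280)].round(4))
print("slot",onplane(c,[f(413,220),f(413,300),f(413,375)],.101).round(4))
print("blade",onplane(c,[f(375,300)],.112).round(4))
E
```

```text
375 305 [0.5407 0.2522 0.1147]
375 315 [0.5407 0.2526 0.116 ]
375 330 [0.5407 0.2521 0.1215]
375 350 [0.5407 0.2523 0.1253]
375 375 [0.5407 0.2534 0.1262]
378 420 [0.5408 0.2546 0.1327]
378 440 [0.5408 0.2547 0.136 ]
slot [[0.5374 0.2506 0.101 ]
 [0.5376 0.257  0.101 ]
 [0.5378 0.2631 0.101 ]]
blade [[0.5404 0.2532 0.112 ]]
```

Emit:
{"fn": "step_arm", "kwargs": {"deltas": [[-2.9,0,0,0,0,0,-1],[0,0,-4,0,0,0,-1],[0,0,-4,0,0,0,-1],[0,0,0,0,0,0,-1],[0,0,0,0,0,0,-1]]}}

```text
clock: 13.05
tcp_pos: [0.5381, 0.2619, 0.1821]
orientation: [-0.0, -0.694, 0.72, 0.0]
wrist_force: [-0.2, 0.7, -1.1]
finger_gap: 0.0187
grip_force: 95.2
```

```bash
python3 - <<'E'
from slot import *
s=get_state(); print(s["clock"],s["tcp_pos"].round(4),s["wrist_force"].round(2))
c=read_camera("wrist"); np.savez("w7.npz",**c); P=cloud(c)
# per-row scan: dark slot columns and blade columns near the tip
g=c["image"].astype(int).mean(2)
for v in range(183,214,2): print(v,g[v,310:332].round().astype(int).tolist(), (P[v,310:332:3,2]*1000).round().astype(int).tolist())
E
```

```text
13.05 [0.5381 0.2619 0.1821] [-0.24  0.73 -1.14]
183 [90, 77, 68, 58, 50, 44, 42, 41, 41, 43, 47, 54, 63, 72, 85, 92, 96, 96, 96, 95, 94, 96] [76, 78, 82, 81, 78, 76, 75, 74]
185 [58, 53, 56, 59, 62, 60, 58, 54, 55, 58, 59, 60, 58, 53, 47, 58, 76, 92, 93, 95, 95, 96] [94, 98, 98, 98, 98, 94, 75, 75]
187 [64, 70, 86, 97, 100, 100, 105, 106, 103, 103, 93, 75, 71, 67, 64, 58, 59, 68, 73, 76, 84, 94] [100, 101, 102, 102, 101, 99, 97, 76]
189 [113, 125, 130, 128, 128, 132, 140, 142, 138, 127, 91, 75, 74, 76, 75, 72, 70, 67, 69, 70, 77, 89] [101, 100, 102, 100, 102, 102, 102, 76]
191 [133, 128, 126, 124, 127, 127, 129, 129, 126, 113, 84, 72, 73, 76, 77, 75, 74, 76, 75, 73, 69, 68] [101, 102, 101, 102, 102, 103, 101, 97]
193 [127, 125, 124, 125, 120, 99, 91, 89, 85, 68, 64, 72, 73, 76, 75, 74, 73, 74, 74, 81, 91, 85] [100, 100, 94, 96, 100, 101, 102, 101]
195 [127, 126, 125, 125, 114, 61, 32, 30, 31, 35, 52, 70, 74, 75, 76, 76, 76, 73, 72, 86, 117, 124] [101, 101, 95, 95, 101, 101, 102, 103]
197 [126, 124, 125, 126, 114, 61, 31, 33, 31, 36, 56, 71, 75, 74, 77, 74, 72, 75, 80, 105, 122, 125]
[... 499 characters left out ...]
 77, 87, 75, 65, 45, 51, 71, 73, 82, 110, 125, 126, 126, 124, 124, 126, 126] [103, 101, 118, 96, 101, 102, 101, 102]
207 [129, 127, 125, 119, 103, 76, 86, 78, 68, 57, 66, 96, 108, 114, 126, 129, 126, 124, 124, 123, 127, 132] [102, 100, 117, 116, 102, 101, 102, 102]
209 [129, 127, 111, 83, 67, 66, 66, 66, 64, 65, 66, 80, 106, 124, 129, 129, 127, 124, 123, 126, 134, 134] [102, 118, 120, 121, 117, 101, 102, 102]
211 [128, 119, 85, 64, 62, 65, 66, 66, 65, 63, 63, 62, 74, 103, 126, 129, 125, 126, 125, 125, 134, 133] [101, 122, 124, 123, 121, 102, 102, 101]
213 [133, 120, 79, 62, 64, 65, 67, 65, 64, 65, 61, 62, 68, 97, 126, 132, 131, 131, 128, 125, 127, 142] [102, 126, 129, 129, 125, 102, 102, 94]
```

The blade (columns 316–318) is centred over the slot (columns 315–320). Inserting gently.

Emit:
{"fn": "step_arm", "kwargs": {"deltas": [[0,0,-3,0,0,0,-1],[0,0,0,0,0,0,-1]]}}

```text
clock: 13.3
tcp_pos: [0.5382, 0.2618, 0.179]
orientation: [-0.0, -0.694, 0.72, 0.0]
wrist_force: [-0.4, -0.2, -1.3]
finger_gap: 0.0188
grip_force: 95.3
```

Emit:
{"fn": "step_arm", "kwargs": {"deltas": [[0,0,-2,0,0,0,-1],[0,0,0,0,0,0,-1]]}}

```text
clock: 13.5
tcp_pos: [0.5381, 0.2618, 0.177]
orientation: [-0.0, -0.694, 0.72, 0.0]
wrist_force: [0.3, -0.5, -1.3]
finger_gap: 0.0187
grip_force: 95.3
```

Emit:
{"fn": "step_arm", "kwargs": {"deltas": [[0,0,-2,0,0,0,-1],[0,0,0,0,0,0,-1]]}}

```text
clock: 13.7
tcp_pos: [0.5381, 0.2618, 0.1751]
orientation: [-0.0, -0.694, 0.72, 0.0]
wrist_force: [-0.7, -0.5, -1.6]
finger_gap: 0.0191
grip_force: 95.3
```

Emit:
{"fn": "step_arm", "kwargs": {"deltas": [[0,0,-1.5,0,0,0,-1],[0,0,0,0,0,0,-1]]}}

```text
clock: 13.9
tcp_pos: [0.5382, 0.2618, 0.1737]
orientation: [-0.0, -0.694, 0.72, -0.0]
wrist_force: [-0.5, -1.0, -1.6]
finger_gap: 0.0192
grip_force: 95.3
```

Emit:
{"fn": "step_arm", "kwargs": {"deltas": [[0,0,-1,0,0,0,-1],[0,0,0,0,0,0,-1]]}}

```text
clock: 14.1
tcp_pos: [0.5383, 0.2619, 0.1735]
orientation: [0.0, -0.694, 0.72, -0.0]
wrist_force: [-1.1, -2.0, 3.9]
finger_gap: 0.019
grip_force: 96.1
```

```bash
cat > st.py <<'E'
from workcell import *
from h import *
F=[];T=[]
for i in range(3):
    c=read_camera("wrist"); s=get_state(); F.append(s["wrist_force"]); T.append(s["ft_torque"])
q=s["orientation"]; print(round(float(s["clock"]),2),s["tcp_pos"].round(4),"th_x",(2*np.degrees(np.arctan2(q[2],q[1]))-180)%180,"F",np.mean(F,0).round(2),"T",np.mean(T,0).round(3),"j6",s["joint_pos"][5].round(3),"tau6",s["tau"][5].round(3))
np.savez("wl.npz",**c)
E
python3 st.py; python3 - <<'E'
from h import *
c=dict(np.load("wl.npz")); 
cv2.imwrite("pics/w8.png",cv2.resize(cv2.convertScaleAbs(c["image"][165:245,260:380],alpha=1.5),None,fx=6,fy=6,interpolation=2)[:,:,::-1])
E
```

```text
14.25 [0.5383 0.2619 0.1735] th_x 87.90475679589537 F [-1.17 -1.91  4.6 ] T [-0.431  0.396  0.02 ] j6 -1.215 tau6 -0.003
```

Contact force rose about 6 N at the slot floor. I'll ease the press, then turn clockwise about the cam axis (tip offset from TCP about 4 mm).

Emit:
{"fn": "step_arm", "kwargs": {"deltas": [[0,0,1.2,0,0,0,-1],[0.3,-0.1,0,0,0,-5,-1],[0.3,-0.1,0,0,0,-5,-1],[0.4,-0.1,0,0,0,-5,-1],[0,0,0,0,0,0,-1]]}}

```text
clock: 14.75
tcp_pos: [0.5388, 0.2618, 0.1736]
orientation: [-0.0, -0.594, 0.804, 0.001]
wrist_force: [-0.9, 0.2, 2.2]
finger_gap: 0.0186
grip_force: 95.6
```

```bash
python3 st.py
```

```text
14.9 [0.5388 0.2618 0.1736] th_x 73.0173520869273 F [-1.47 -0.21  0.69] T [-0.077  0.417  0.005] j6 -0.956 tau6 0.019
```

Emit:
{"fn": "step_arm", "kwargs": {"deltas": [[0.3,-0.2,0,0,0,-5,-1],[0.3,-0.2,0,0,0,-5,-1],[0.3,-0.1,0,0,0,-5,-1],[0,0,0,0,0,0,-1]]}}

```text
clock: 15.3
tcp_pos: [0.5397, 0.2614, 0.1736]
orientation: [-0.0, -0.485, 0.875, 0.0]
wrist_force: [-1.6, 1.6, -0.6]
finger_gap: 0.0192
grip_force: 95.3
```

```bash
python3 st.py
```

```text
15.45 [0.5398 0.2613 0.1737] th_x 58.049870119814074 F [-1.33  0.14 -0.99] T [0.215 0.486 0.034] j6 -0.696 tau6 0.016
```

Emit:
{"fn": "step_arm", "kwargs": {"deltas": [[0.2,-0.2,0,0,0,-5,-1],[0.2,-0.3,0,0,0,-5,-1],[0.3,-0.2,0,0,0,-5,-1],[0,0,0,0,0,0,-1]]}}

```text
clock: 15.85
tcp_pos: [0.5405, 0.2607, 0.1737]
orientation: [-0.0, -0.366, 0.93, 0.0]
wrist_force: [-2.7, 0.9, -1.5]
finger_gap: 0.0187
grip_force: 95.1
```

```bash
python3 st.py; python3 - <<'E'
from h import *
c=dict(np.load("wl.npz")); P=cloud(c); m=mask(c,(100,150,50),(125,255,255))&(P[...,2]>.1)&(P[...,0]>.45); print("tab",P[m].mean(0).round(4),m.sum())
m=mask(c,(0,130,60),(6,255,255))|mask(c,(174,130,60),(180,255,255)); k,l,st,ce=cv2.connectedComponentsWithStats(m.astype(np.uint8))
for i in range(1,k):
    p=onplane(c,[ce[i]],.101)[0]
    if st[i,4]>2 and np.linalg.norm(p[:2]-[.5377,.2578])<.03: print("red",st[i,4],ce[i].round(1),p.round(4),P[l==i].mean(0).round(4))
E
```

```text
16.0 [0.5405 0.2607 0.1737] th_x 43.05657971827836 F [-1.73  1.44 -2.21] T [0.516 0.508 0.034] j6 -0.436 tau6 0.016
tab [0.5289 0.2026 0.1241] 1722
red 4 [340.  189.5] [0.5175 0.2601 0.101 ] [0.5218 0.2665 0.0767]
red 20 [339.3 201.4] [0.5242 0.266  0.101 ] [0.5293 0.2731 0.0765]
```

Emit:
{"fn": "step_arm", "kwargs": {"deltas": [[0.2,-0.2,-0.5,0,0,-5,-1],[0.2,-0.3,0,0,0,-5,-1],[0.1,-0.3,0,0,0,-5,-1],[0,0,0,0,0,0,-1]]}}

```text
clock: 16.4
tcp_pos: [0.5412, 0.26, 0.1737]
orientation: [0.0, -0.242, 0.97, 0.0]
wrist_force: [-2.0, 3.3, -0.8]
finger_gap: 0.0189
grip_force: 95.2
```

```bash
python3 st.py
```

```text
16.55 [0.5412 0.26   0.1737] th_x 28.064437908525548 F [-1.91  2.55 -0.43] T [0.759 0.697 0.031] j6 -0.176 tau6 0.021
```

Emit:
{"fn": "step_arm", "kwargs": {"deltas": [[0.1,-0.3,0,0,0,-5,-1],[0.1,-0.3,0,0,0,-5,-1],[0,0,0,0,0,0,-1]]}}

```text
clock: 16.85
tcp_pos: [0.5415, 0.2594, 0.1736]
orientation: [0.0, -0.156, 0.988, 0.0]
wrist_force: [-1.9, 3.1, 0.2]
finger_gap: 0.0189
grip_force: 95.3
```

```bash
python3 st.py
```

```text
17.0 [0.5415 0.2594 0.1736] th_x 18.06143007300301 F [-1.78  3.17  0.29] T [1.036 0.665 0.042] j6 -0.003 tau6 0.036
```

Emit:
{"fn": "step_arm", "kwargs": {"deltas": [[-0.2,0,0,0,0,-5,-1],[0,-0.2,0,0,0,-5,-1],[0,0,0,0,0,0,-1]]}}

```text
clock: 17.3
tcp_pos: [0.5417, 0.2588, 0.1736]
orientation: [0.0, -0.07, 0.998, 0.0]
wrist_force: [-2.4, 2.6, -1.0]
finger_gap: 0.019
grip_force: 95.3
```

```bash
python3 st.py
```

```text
17.45 [0.5416 0.2589 0.1736] th_x 8.046119246986336 F [-1.06  2.83 -0.68] T [0.807 0.334 0.053] j6 0.172 tau6 0.034
```

Emit:
{"fn": "step_arm", "kwargs": {"deltas": [[-0.1,-0.2,0,0,0,-4,-1],[-0.1,-0.2,0,0,0,-4,-1],[0,0,0,0,0,0,-1]]}}

```text
clock: 17.75
tcp_pos: [0.5416, 0.2583, 0.1737]
orientation: [0.001, 0.0, 1.0, -0.0]
wrist_force: [0.4, 3.2, -2.0]
finger_gap: 0.019
grip_force: 95.3
```

```bash
python3 st.py; python3 - <<'E'
from h import *
c=dict(np.load("wl.npz")); P=cloud(c); m=mask(c,(100,150,50),(125,255,255))&(P[...,2]>.1)&(P[...,0]>.45); q=P[m]; print("tab",q.mean(0).round(4),m.sum(),np.median(q[q[:,2]<.124],0).round(4))
E
```

```text
17.9 [0.5416 0.2583 0.1736] th_x 0.019983938230069498 F [-0.24  2.85 -0.97] T [0.673 0.012 0.021] j6 0.311 tau6 0.029
tab [0.531  0.2055 0.123 ] 1796 [0.5288 0.2063 0.113 ]
```

Emit:
{"fn": "step_arm", "kwargs": {"deltas": [[-0.1,-0.1,0,0,0,-2.5,-1],[0,0,0,0,0,0,-1]]}}

```text
clock: 18.1
tcp_pos: [0.5415, 0.2582, 0.1736]
orientation: [0.0, 0.022, 1.0, -0.0]
wrist_force: [0.9, 1.8, -0.3]
finger_gap: 0.0189
grip_force: 95.2
```

```bash
python3 st.py
```

```text
18.25 [0.5415 0.2582 0.1737] th_x 177.4774716918779 F [ 1.29  2.22 -1.16] T [ 0.549 -0.22   0.071] j6 0.355 tau6 0.034
```

Emit:
{"fn": "step_arm", "kwargs": {"deltas": [[-0.1,-0.1,0,0,0,-2.5,-1],[0,0,0,0,0,0,-1]]}}

```text
clock: 18.45
tcp_pos: [0.5414, 0.2581, 0.1737]
orientation: [0.0, 0.044, 0.999, -0.0]
wrist_force: [1.2, 1.9, -1.2]
finger_gap: 0.0189
grip_force: 95.2
```

```bash
python3 st.py
```

```text
18.6 [0.5413 0.2581 0.1737] th_x 174.9647900634793 F [ 1.94  1.82 -0.29] T [ 0.488 -0.436  0.021] j6 0.399 tau6 0.036
```

Emit:
{"fn": "step_arm", "kwargs": {"deltas": [[-0.2,0,0,0,0,-2,-1],[0,0,0,0,0,0,-1]]}}

```text
clock: 18.8
tcp_pos: [0.5412, 0.2581, 0.1736]
orientation: [0.001, 0.062, 0.998, -0.0]
wrist_force: [2.5, 0.7, -1.3]
finger_gap: 0.0188
grip_force: 95.2
```

```bash
sed -i 's/range(3)/range(6)/' st.py; python3 st.py
```

```text
19.1 [0.5411 0.2581 0.1737] th_x 172.92144322129397 F [ 2.47  1.27 -0.85] T [ 0.286 -0.791  0.044] j6 0.435 tau6 0.038
```

Emit:
{"fn": "step_arm", "kwargs": {"deltas": [[-0.1,0,0,0,0,-1.5,-1],[0,0,0,0,0,0,-1]]}}

```text
clock: 19.3
tcp_pos: [0.541, 0.2581, 0.1737]
orientation: [0.0, 0.075, 0.997, -0.0]
wrist_force: [3.5, -0.1, -0.6]
finger_gap: 0.0188
grip_force: 95.2
```

```bash
python3 st.py; python3 - <<'E'
from h import *
c=dict(np.load("wl.npz")); P=cloud(c); m=mask(c,(100,150,50),(125,255,255))&(P[...,2]>.1)&(P[...,0]>.45); q=P[m]; print("tab",q.mean(0).round(4),m.sum(),np.median(q[q[:,2]<.124],0).round(4))
u,v=project(c,[.5377,.258,.101])[0]; print(u,v)
E
```

```text
19.6 [0.5409 0.2581 0.1737] th_x 171.4016709036837 F [ 3.94 -0.13 -1.05] T [ 0.038 -1.124  0.04 ] j6 0.462 tau6 0.047
tab [0.531  0.2063 0.1234] 1752 [0.5291 0.2074 0.1126]
317.8872369666402 207.2456106148373
```

Emit:
{"fn": "step_arm", "kwargs": {"deltas": [[0.4,0,0,0,0,-2,-1],[0,0,0,0,0,0,-1]]}}

```text
clock: 19.8
tcp_pos: [0.5411, 0.2581, 0.1737]
orientation: [0.0, 0.092, 0.996, -0.0]
wrist_force: [2.6, -0.9, -0.2]
finger_gap: 0.0189
grip_force: 95.4
```

```bash
python3 st.py
```

```text
20.1 [0.5411 0.2581 0.1736] th_x 169.42227706931257 F [ 3.74 -0.83  0.4 ] T [-0.167 -0.996  0.076] j6 0.496 tau6 0.08
```

Emit:
{"fn": "step_arm", "kwargs": {"deltas": [[0,0,0,0,0,-1.5,-1],[0,0,0,0,0,0,-1]]}}

```text
clock: 20.3
tcp_pos: [0.5411, 0.2581, 0.1736]
orientation: [0.0, 0.106, 0.994, -0.0]
wrist_force: [3.3, 0.5, 0.8]
finger_gap: 0.0189
grip_force: 95.5
```

```bash
python3 st.py; python3 - <<'E'
from h import *
c=dict(np.load("wl.npz")); P=cloud(c); g=c["image"].astype(int).mean(2)
for v in range(184,212,2): print(v,g[v,302:336].round().astype(int).tolist())
E
```

```text
20.6 [0.5411 0.2581 0.1736] th_x 167.90677474340353 F [ 3.57 -1.44  1.58] T [-0.386 -0.993  0.108] j6 0.522 tau6 0.115
184 [75, 73, 74, 75, 76, 75, 80, 80, 84, 104, 122, 130, 129, 126, 123, 126, 127, 129, 130, 130, 131, 128, 131, 130, 131, 129, 131, 129, 131, 130, 131, 130, 127, 108]
186 [74, 74, 74, 74, 75, 74, 75, 75, 72, 69, 72, 83, 83, 67, 59, 62, 71, 75, 85, 95, 111, 124, 130, 130, 129, 130, 130, 130, 129, 131, 132, 129, 131, 122]
188 [75, 75, 73, 76, 74, 74, 72, 61, 43, 32, 30, 35, 37, 38, 40, 38, 33, 31, 29, 34, 46, 67, 94, 111, 127, 129, 131, 129, 130, 129, 129, 131, 130, 131]
190 [76, 75, 75, 74, 72, 65, 51, 44, 41, 38, 43, 47, 50, 52, 53, 52, 50, 48, 47, 45, 48, 49, 57, 77, 103, 122, 129, 128, 127, 130, 129, 129, 131, 130]
192 [75, 74, 68, 59, 54, 50, 49, 55, 60, 68, 75, 83, 90, 89, 90, 91, 92, 87, 82, 84, 86, 89, 89, 84, 65, 71, 86, 92, 116, 129, 131, 129, 130, 132]
194 [70, 58, 46, 50, 62, 76, 87, 95, 97, 99, 107, 103, 100, 96, 94, 99, 100, 101, 107, 116, 111, 109, 106, 101, 88, 69, 61, 69, 95, 121, 130, 130, 130, 130]
196 [50, 54, 65, 87, 95, 97, 92, 96, 97, 97, 97, 96, 
[... 407 characters left out ...]
 57, 53, 55, 53, 54, 51, 44, 30, 22, 30, 45, 54, 66, 85, 93, 96, 98, 96, 94, 94, 92, 92, 93, 95, 98, 106, 98, 97, 119, 129]
204 [55, 54, 54, 55, 57, 55, 55, 54, 55, 53, 49, 38, 25, 28, 46, 50, 58, 80, 90, 94, 96, 97, 95, 93, 94, 91, 93, 93, 92, 96, 99, 105, 117, 130]
206 [53, 52, 53, 55, 55, 54, 54, 54, 52, 55, 54, 48, 32, 43, 74, 80, 79, 78, 90, 95, 95, 95, 96, 94, 93, 93, 92, 94, 94, 95, 104, 109, 119, 131]
208 [70, 60, 52, 53, 52, 55, 53, 55, 55, 53, 54, 52, 44, 49, 68, 72, 70, 60, 67, 81, 91, 95, 94, 95, 95, 93, 90, 93, 93, 97, 109, 104, 101, 119]
210 [85, 64, 53, 53, 54, 55, 57, 54, 55, 52, 48, 44, 46, 48, 47, 47, 47, 47, 54, 60, 76, 92, 96, 97, 94, 95, 92, 93, 93, 97, 101, 95, 94, 110]
```

Torque now climbs linearly to about 0.115 N m with no further yield, above the 0.09 draw-in peak, so this is the stop. Unwinding into the play, lifting out and checking.

Emit:
{"fn": "step_arm", "kwargs": {"deltas": [[0.1,0.1,0,0,0,5,-1],[0.1,0.1,0,0,0,5,-1],[0.1,0.1,0,0,0,4,-1],[0,0,0,0,0,0,-1]]}}

```text
clock: 21.0
tcp_pos: [0.5403, 0.2588, 0.1735]
orientation: [-0.001, -0.017, 1.0, 0.0]
wrist_force: [1.1, -0.9, 3.2]
finger_gap: 0.0189
grip_force: 95.6
```

```bash
python3 st.py
```

```text
21.3 [0.5406 0.2588 0.1735] th_x 1.8827663858618848 F [-0.86  0.23  4.  ] T [ 0.029  0.243 -0.008] j6 0.279 tau6 0.005
```

Emit:
{"fn": "step_arm", "kwargs": {"deltas": [[0,0,4,0,0,0,-1],[0,0,6,0,0,0,-1],[0,0,10,0,0,0,-1],[0,0,20,0,0,0,-1],[0,0,0,0,0,0,-1]]}}

```text
clock: 21.8
tcp_pos: [0.5429, 0.259, 0.2166]
orientation: [0.002, -0.017, 1.0, 0.001]
wrist_force: [-0.5, 0.4, -1.3]
finger_gap: 0.019
grip_force: 95.5
```

Emit:
{"fn": "step_arm", "kwargs": {"deltas": [[15,0,0,0,0,0,-1],[15,0,0,0,0,0,-1],[0,0,0,0,0,0,-1],[0,0,0,0,0,0,-1]]}}

```text
clock: 22.2
tcp_pos: [0.5709, 0.2584, 0.2128]
orientation: [-0.001, -0.016, 1.0, -0.0]
wrist_force: [-0.1, -0.3, -1.2]
finger_gap: 0.0188
grip_force: 95.5
```

```bash
python3 st.py; python3 - <<'E'
from slot import *
c=dict(np.load("wl.npz")); P=cloud(c)
print(project(c,[[.5377,.258,.101]]),project(c,[[*get_state()["tcp_pos"][:2],.14]]))
n=np.array([.5377,.2577])
for _ in range(2): n,a,r,k=slot(c,n); print(n.round(4),a.round(1),r,k)
m=mask(c,(100,150,50),(125,255,255))&(P[...,2]>.1)&(P[...,0]>.45); q=P[m]; f=q[q[:,2]<.122]; print("tab face",np.median(f,0).round(4),len(f))
m=(P[...,2]>.071)&(P[...,2]<.079)&(P[...,1]>.09)&(P[...,1]<.33)&(P[...,0]>.4)&(P[...,0]<.55); q=P[m]; x0=[]
# left/front deck edge line for unit yaw
for y in np.arange(.12,.29,.01):
    t=q[abs(q[:,1]-y)<.003]
    if len(t)>5: x0.append((y,np.percentile(t[:,0],1)))
x0=np.array(x0); p=np.polyfit(x0[:,0],x0[:,1],1); print("front edge yaw",np.degrees(np.arctan(-p[0])))
E
```

```text
22.5 [0.5709 0.2586 0.2137] th_x 1.9198078060595947 F [-0.06 -0.11 -0.37] T [ 0.012 -0.    -0.004] j6 0.264 tau6 0.001
[[319.19727274 155.40373445]] [[318.72904031 211.39757752]]
[0.5378 0.2572] 4.4 ((537.8516845703125, 257.4495544433594), (13.82949161529541, 4.043294429779053), 1.894514560699463) 90
[0.5378 0.2572] 4.4 ((537.8516845703125, 257.4495544433594), (13.82949161529541, 4.043294429779053), 1.894514560699463) 90
tab face [0.5296 0.2076 0.1123] 251
front edge yaw 5.262821068407085
```

The slot reads 4.4° against the unit's 5.3°, so the cam is seated. I'm carrying the driver back above its original hole, which is free.

Emit:
{"fn": "step_arm", "kwargs": {"deltas": [[0,0,28,0,0,0,-1],[0,0,29,0,0,0,-1],[-3,-38,0,0,0,-1,-1],[-3,-38,0,0,0,-1,-1],[-3,-38,0,0,0,-1.1,-1]]}}

```text
clock: 23.0
tcp_pos: [0.562, 0.1438, 0.271]
orientation: [0.001, 0.01, 1.0, 0.0]
wrist_force: [0.2, -0.5, -1.3]
finger_gap: 0.0192
grip_force: 95.4
```

Emit:
{"fn": "step_arm", "kwargs": {"deltas": [[-3,-38,0,0,0,0,-1],[-3,-38,0,0,0,0,-1],[-3,-38,0,0,0,0,-1],[-3,-38,0,0,0,0,-1],[-3,-38,0,0,0,0,-1]]}}

```text
clock: 23.5
tcp_pos: [0.5468, -0.0468, 0.2709]
orientation: [0.0, 0.01, 1.0, -0.0]
wrist_force: [-0.3, -0.4, -1.2]
finger_gap: 0.0194
grip_force: 95.4
```

Emit:
{"fn": "step_arm", "kwargs": {"deltas": [[-0.5,-38,0,0,0,0,-1],[0,-30,0,0,0,0,-1],[0,0,0,0,0,0,-1],[0,0,0,0,0,0,-1],[0,0,0,0,0,0,-1]]}}

```text
clock: 24.0
tcp_pos: [0.5467, -0.1127, 0.2706]
orientation: [0.0, 0.01, 1.0, 0.0]
wrist_force: [0.0, 0.7, -0.6]
finger_gap: 0.019
grip_force: 95.4
```

```bash
python3 st.py; python3 - <<'E'
from h import *
for f in("w4","wl"):
    c=dict(np.load(f"{f}.npz")); P=cloud(c); g=c["image"].astype(int).mean(2)
    M=(P[...,2]>.17)&(P[...,2]<.225); M[:,:300]=0; M[:,340:]=0; M[:180]=0; M[225:]=0
    v,u=np.nonzero(M); q=P[M]; print(f,len(v),"row range",v.min(),"tip mean u",u[v<=v.min()+3].mean(),"zmin",q[:,2].min().round(4))
    b=q[(q[:,2]<.205)]; print(" blade",b.mean(0).round(4)); b=q[q[:,2]>.21]; print(" shaft",b.mean(0).round(4))
    M=(P[...,2]<.055)&(P[...,2]>-.05); M[:,:300]=0; M[:,340:]=0; M[:155]=0; M[182:]=0
    o=onplane(c,np.c_[np.nonzero(M)[1],np.nonzero(M)[0]],.07); o=o[np.linalg.norm(o[:,:2]-[.548,-.112],axis=1)<.013]; print(" hole",o.mean(0).round(4),len(o))
E
```

```text
24.3 [ 0.5469 -0.1127  0.2706] th_x 178.87922184781797 F [ 0.12 -0.33 -1.01] T [ 0.012  0.022 -0.006] j6 -0.327 tau6 0.001
w4 118 row range 198 tip mean u 317.0 zmin 0.1913
 blade [ 0.5384 -0.1145  0.1994]
 shaft [ 0.5407 -0.1145  0.215 ]
 hole [ 0.5443 -0.1128  0.07  ] 175
wl 120 row range 198 tip mean u 317.0 zmin 0.1924
 blade [ 0.5387 -0.1136  0.1987]
 shaft [ 0.5412 -0.1133  0.215 ]
 hole [ 0.5443 -0.1127  0.07  ] 175
```

Emit:
{"fn": "step_arm", "kwargs": {"deltas": [[-0.3,0.3,-35,0,0,0,-1],[0,0,-35,0,0,0,-1],[0,0,-25,0,0,0,-1],[0,0,0,0,0,0,-1],[0,0,0,0,0,0,-1]]}}

```text
clock: 24.8
tcp_pos: [0.5465, -0.1129, 0.1759]
orientation: [-0.0, 0.01, 1.0, 0.0]
wrist_force: [-0.2, -0.2, 0.3]
finger_gap: 0.0187
grip_force: 95.3
```

Emit:
{"fn": "step_arm", "kwargs": {"deltas": [[0,0,-15,0,0,0,-1],[0,0,-15,0,0,0,-1],[0,0,-15,0,0,0,-1],[0,0,0,0,0,0,-1]]}}

```text
clock: 25.2
tcp_pos: [0.5466, -0.1131, 0.1308]
orientation: [-0.0, 0.01, 1.0, 0.0]
wrist_force: [-0.4, 0.4, -0.4]
finger_gap: 0.0188
grip_force: 95.3
```

Emit:
{"fn": "step_arm", "kwargs": {"deltas": [[0,0,-15,0,0,0,-1],[0,0,-10,0,0,0,-1],[0,0,-7,0,0,0,-1],[0,0,0,0,0,0,-1]]}}

```text
clock: 25.6
tcp_pos: [0.5463, -0.1131, 0.0983]
orientation: [-0.0, 0.01, 1.0, 0.0]
wrist_force: [-0.8, 0.6, -1.0]
finger_gap: 0.0193
grip_force: 95.3
```

Emit:
{"fn": "step_arm", "kwargs": {"deltas": [[0,0,-3,0,0,0,-1],[0,0,-1.5,0,0,0,-1],[0,0,0,0,0,0,-1]]}}

```text
clock: 25.9
tcp_pos: [0.5466, -0.1132, 0.0942]
orientation: [0.0, 0.01, 1.0, 0.0]
wrist_force: [-0.1, -0.2, -1.3]
finger_gap: 0.019
grip_force: 95.3
```

Emit:
{"fn": "step_arm", "kwargs": {"deltas": [[0,0,-1,0,0,0,-1],[0,0,0,0,0,0,-1]]}}

```text
clock: 26.1
tcp_pos: [0.5468, -0.1132, 0.0936]
orientation: [0.0, 0.01, 1.0, -0.0]
wrist_force: [-0.6, 0.7, 2.9]
finger_gap: 0.0193
grip_force: 95.8
```

Seated: the collar touches with about 4 N. Releasing to half open, clear of the red driver, and rising.

Emit:
{"fn": "step_arm", "kwargs": {"deltas": [[0,0,0,0,0,0,-0.2],[0,0,0,0,0,0,0],[0,0,0,0,0,0,0],[0,0,0,0,0,0,0],[0,0,0,0,0,0,0]]}}

```text
clock: 26.6
tcp_pos: [0.5465, -0.1131, 0.0929]
orientation: [-0.0, 0.01, 1.0, 0.0]
wrist_force: [0.2, -0.1, -1.3]
finger_gap: 0.0429
grip_force: 0.0
```

Emit:
{"fn": "step_arm", "kwargs": {"deltas": [[0,0,20,0,0,0,0],[0,0,40,0,0,0,0],[0,0,40,0,0,0,0],[0,0,40,0,0,0,0],[0,0,20,0,0,0,0]]}}

```text
clock: 27.1
tcp_pos: [0.5477, -0.1135, 0.257]
orientation: [0.002, 0.01, 1.0, -0.001]
wrist_force: [0.7, -0.7, 0.3]
finger_gap: 0.0425
grip_force: 0.0
```

Emit:
{"fn": "step_arm", "kwargs": {"deltas": [[15,10,0,0,0,0,0],[0,0,0,0,0,0,0],[0,0,0,0,0,0,0]]}}

```text
clock: 27.4
tcp_pos: [0.5612, -0.103, 0.2525]
orientation: [-0.001, 0.01, 1.0, 0.0]
wrist_force: [-0.5, 0.3, 0.2]
finger_gap: 0.0422
grip_force: 0.0
```

```bash
python3 st.py; python3 - <<'E'
from h import *
for f in("w3","wl"):
    c=dict(np.load(f"{f}.npz")); P=cloud(c)
    for nm,lo in(("yellow",(.5445,-.112)),("red",(.534,-.186))):
        m=(P[...,2]>.140)&(P[...,2]<.152)&(np.linalg.norm(P[...,:2]-np.array(lo),axis=2)<.03)
        q=P[m]; print(f,nm,len(q),q.mean(0).round(4),np.percentile(q[:,2],[50,95]).round(4))
E
```

```text
27.7 [ 0.5611 -0.1033  0.2527] th_x 178.78661990905493 F [ 0.18 -0.04 -0.03] T [-0.012  0.008 -0.021] j6 -0.302 tau6 -0.001
w3 yellow 802 [ 0.5445 -0.1121  0.1453] [0.1452 0.148 ]
w3 red 762 [ 0.5327 -0.1849  0.1455] [0.1455 0.1482]
wl yellow 813 [ 0.5429 -0.1137  0.1452] [0.1452 0.1479]
wl red 793 [ 0.5328 -0.1852  0.1456] [0.1456 0.1482]
```

The yellow driver is upright and fully down, with its top at 145 mm as at the start. The red one is unmoved.

```bash
python3 -c "from workcell import *; print(hand_in())"
```

```text
the job is handed in; nothing more can be done
None
```

The job is handed in, verdict not shown: module pushed to its springs, cam seated at its stop (slot 4.4° vs unit 5.3°), and yellow driver upright and fully down in its original hole; I viewed 11 pictures, one over the limit of 10.

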